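Hang the washed carrier plate level on the drip stand

ROBOT

A 7-joint arm with a two-finger parallel gripper is mounted at the origin on the work surface. World frame = base frame: x ahead of the robot, y to its left, z up, the work surface at z = 0. Lengths are in m, angles in rad, forces in N, time in s.
With the tool pointing down it reaches from about 0.425 to 1.025 m from the base axis. Payload 9.4 kg.
Tool frame: the origin (TCP) lies midway between the tips of the shut fingers; the grasp point (between the pads) lies 19 mm behind it; z points along the fingers, y is the direction in which the jaws open and shut (so a half turn about z gives the same grasp; the last joint's range is limited). The gripper opens to 93 mm and grips with 3 to 60 N. Pads are 15 mm wide; open, the fingers measure 128 mm over their backs; the gripper's body (75 mm by 188 mm) begins 65 mm behind the grasp point.
Start: joints at [-1.327, 0.599, -0.003, 1.599, 0.002, 0.943, -0.08], TCP at [0.229, 0.688, 0.219] pointing down, gripper open.
Joint ranges: [-2.57, 2.57], [-0.35, 1.97], [-1.29, 1.29], [0.11, 2.56], [-1.05, 4.19], [0.11, 1.86], [-2.63, 2.63]. Speed limits (rad/s): [2.22, 2.22, 3.01, 3.01, 3.14, 3.14, 3.14].

INTERFACE

Orientations are given as a rotation vector (axis times angle).
In Python, from plant import bot, vision gives the robot as it stands.
- The arm moves only by the tool move_arm, never from a script. Its argument "motion" is a list of rows, each a list of 7 numbers: the turn, a rotation vector about the tool's x, y, z in rad, then the shift along the tool's x, y, z in m, then the gripper command: -1 is shut, 1 is fully open, values between are in proportion. In form: [[wx, wy, wz, tx, ty, tz, gripper], ...]. A call has 1 to 20 rows; each row shifts and turns the commanded pose from where the row before left it, along the tool's axes as they then stand; what a row does not reach is not made up. A row lasts 1/8 s, in which the tool goes at most 62.5 mm and 10.7 degrees, less where a joint would pass 70% of its speed; a pose out of reach is approached as far as the arm can. A call is refused whole if a number of a shift passes 0.0625 or a number of a turn 0.188, either way. A call with a gripper value outside its range is refused whole. The fingers move at their own pace and stop on an object; "grip_force" is the grip in N (left out, the last holds). Time passes only in rows, so rows that do not move let the fingers close. It gives the time, the measured TCP pose, the force and the opening at its end, in the units of the state.
- bot.get_obs(): the state, without advancing time (a new reading comes with each control period).
- vision.grab_frame(name): name is "side" or "top"; returns a dict with "frame" (420x560x3 uint8, blue, green, red), "range_z" (420x560 float32, m along the optical axis (not along the pixel's ray), 0 where there is no reading), "mtx" (3x3 intrinsics, pixels), "view" (4x4, takes a point from world to camera coordinates). Camera axes: x right, y up, looking along -z (the intrinsics and any distortion apply to the point x, -y, -z); pixel columns grow to the right and rows downward; lengths in m; the calibration is good to about 2 mm. A picture is of the moment at which its call begins.
- bot.sign_off(): hands the job in, once; it reports no verdict.
The state is a dict: "time_s": time; "q": joint angles; "joint_velocities": joint speeds; "joint_efforts": joint torques, N m; "eef_pos": TCP position; "tcp_rot": TCP orientation; "ft_force": force on the tool from outside, world axes, zero at the start; "torque": the same for the moment, N m; "gripper_width": finger opening in m.
Only numpy, scipy, OpenCV 4.12 (cv2) and the standard library are available. Lean on these libraries where they do the work, as an engineer would, in place of code of your own. Each camera call takes 0.05 s, during which the arm holds its last target. There are 200 camera calls.

TASK

The L-shaped aluminium carrier plate from the tissue processor has been washed and stands in the grey rack. Take it out and hang it on the peg of the drip stand by whichever of its five holes lets it hang level (long bar horizontal, leg down), let go of it and leave it hanging still. Leave the straight plate standing in the rack.

Things in the scene. Friction and masses are not known exactly. Their poses are not given: they have to be found in the camera images.
- carrier_mid (a point): Centre of the bar of the L-shaped carrier plate: solid aluminium, one density, about 0.5 kg. Bar 200 x 60 x 10 mm (top edge 30 mm above here), standing upright in the rack. x: plate's normal; y: along the bar to the leg; z: up. Five 20 mm through holes in a row 8 mm below this point, at y = -75, -39, -3, +33, +69 mm. The plain strip above them is 28 mm high: grasp it from above across the 10 mm.
- carrier_boss (a point): Centre of the boss on the same carrier plate, 77.5 mm along +y and 100 mm below the bar's centre; same axes. The leg, 45 mm wide and 10 mm thick, goes down 90 mm from the bar's lower edge, flush with its +y end. The boss is a solid aluminium cylinder, 40 mm diameter, 40 mm long, through the foot of the leg along the plate's normal, standing out 15 mm on each face.
- straight_mid (a point): Centre of the straight plate, which stays: aluminium bar 200 x 60 x 10 mm, three holes, no leg, in the grey rack's other slot, parallel to the carrier and 80 mm off. x: normal, y: along, z: up. Each slot loosely holds the lowest 24 mm of a bar in two uprights with tops 138 mm above the table; plates lift straight out. The carrier's leg hangs beside the uprights, to 15 mm above the base's top.
- drip_peg (a point): Middle of the fixed drip stand's peg, on its axis, 182 mm above the table: a round steel rod 8 mm thick, level but for a 2 degree rise to its tip. x: from the free end to the post; the rounded free end lies 55 mm towards -x, the post's face 55 mm towards +x; z: up. The post (14 mm thick) ends 6 mm above this point; nothing stands above the peg. Below is a white tray 190 x 200 mm, 15 mm high.

How it is judged:
By the outcome, as a careful person would: the job done as asked, in the order asked, and still so for the second after the job is handed in, with the robot touching nothing.
It also fails if it takes over 45 s, if anything falls off the work surface, if the arm or the gripper's body presses on something with over 40 N, if the wrist force passes 120 N, or if a joint passes its speed limit or range.

## Working session

There is one attempt and no reset: what is moved stays moved. The work goes in short steps, Python scripts to look and compute and a tool call to move; the robot and the scene stay as the last step left them, time stands still between calls to the robot, and variables do not carry over. Pictures are saved under pics/ and viewed, about 8 in all and at most 12, crops included, and the job is handed in when it is done.

Besides the shell and the picture viewer there is one more tool, called after ">>>" as name([rows], argument=value, ...), one row to a line, values as JSON. move_arm: Moves the arm, as the interface text tells. Its arguments: {"type":"object","properties":{"motion":{"type":"array"},"grip_force":{"type":"number"}},"required":["motion"]}

```bash
mkdir -p pics; ls
cat > h.py <<'E'
import numpy as np, cv2
from plant import bot, vision
def cloud(f):
    z=f["range_z"].astype(float); K=f["mtx"]; V=f["view"]
    v,u=np.mgrid[:z.shape[0],:z.shape[1]]
    x=(u-K[0,2])/K[0,0]*z; y=(v-K[1,2])/K[1,1]*z
    P=np.stack([x,-y,-z],-1)
    W=(P-V[:3,3])@V[:3,:3]
    W[z==0]=np.nan
    return W
E
python3 - <<'E'
from h import *
fs=[]
for n in("side","top"):
    f=vision.grab_frame(n); np.savez(n+"0.npz",**f); fs.append(f["frame"]); print(f["mtx"],f["view"],[k for k in f])
cv2.imwrite("pics/a.png",fs[0]);cv2.imwrite("pics/b.png",fs[1])
print(bot.get_obs())
E
```

```text
pics
[[495.86699433   0.         273.33514266]
 [  0.         495.86699433 217.0018389 ]
 [  0.           0.           1.        ]] [[ 0.83087988 -0.55643786  0.00394188 -0.43008757]
 [ 0.42564442  0.64010851  0.63959982 -0.32556907]
 [-0.35842078 -0.52975278  0.76869795 -1.00055975]
 [ 0.          0.          0.          1.        ]] ['frame', 'range_z', 'mtx', 'view']
[[520.35591528   0.         279.35447656]
 [  0.         520.35591528 206.9056188 ]
 [  0.           0.           1.        ]] [[ 0.02882499 -0.99921222  0.02727761 -0.01106165]
 [ 0.99473039  0.0313604   0.09761136 -0.52824596]
 [-0.0983899   0.02432022  0.99485072 -1.01797712]
 [ 0.          0.          0.          1.        ]] ['frame', 'range_z', 'mtx', 'view']
{'time_s': 0.1, 'q': array([-1.32668643,  0.60004263, -0.00257027,  1.60009322,  0.00179404,
        0.94286645, -0.07979359]), 'joint_velocities': array([ 0.00060617, -0.00136554,  0.0016431 , -0.00205538, -0.00081157,
        0.00140811, -0.0010224 ]), 'joint_efforts': array([ 6.06457979e-03, -7.66557384e+01,  1.50256008e+00, -2.52935314e+01,
       -5.22900524e-02,  1.36095565e-02,  1.04700550e-04]), 'eef_pos': array([0.2284718 , 0.68758095, 0.21783224]), 'tcp_rot': array([-5.01620668e-01, -3.10117044e+00,  2.20327844e-03]), 'ft_force': array([ 0.46083609, -0.48611885, -0.18739256]), 'torque': array([-0.00359845, -0.03335121,  0.05177477]), 'gripper_width': 0.0926052326469635}
```

View pics/a.png

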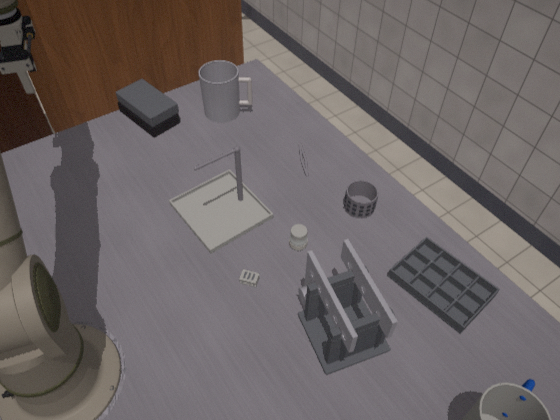

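View pics/b.png

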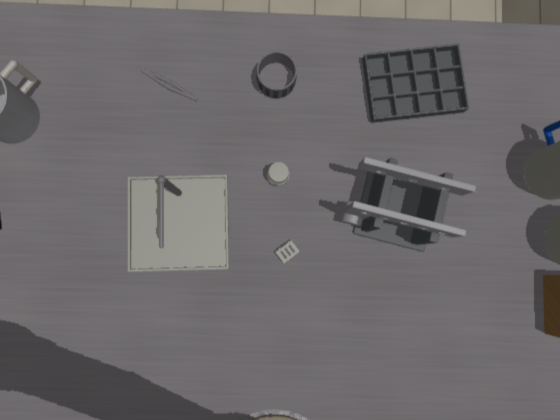

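Side view: carrier is the nearer (lower-x) plate with its boss at about (303,295); the straight plate's end is at (390,320); peg from (195,167) to the post at (238,152). Top view: carrier's top edge (355,205)–(464,233), boss (351,218); straight plate (365,160)–(473,188); peg's free end (161,247), post (161,180).

```bash
cat > m.py <<'E'
from h import *
def top_edge(W,box,zl,zh):
    x0,x1,y0,y1=box
    m=(W[...,2]>zl)&(W[...,2]<zh)&(W[...,0]>x0)&(W[...,0]<x1)&(W[...,1]>y0)&(W[...,1]<y1)
    n,l,s,c=cv2.connectedComponentsWithStats(m.astype(np.uint8))
    for i in range(1,n):
        if s[i,4]<40: continue
        P=W[l==i]; r=cv2.minAreaRect((P[:,:2]*1000).astype(np.float32))
        print(s[i],"z",np.percentile(P[:,2],[5,50,95]).round(4),"rect",np.round(r[0],1),np.round(r[1],1),round(r[2],2),"box",cv2.boxPoints(r).round(0).tolist())
E
python3 - <<'E'
from m import *
for n in("top","side"):
    f=dict(np.load(n+"0.npz")); W=cloud(f); print(n, "table z",np.nanmedian(W[...,2]))
    print("plates");top_edge(W,(.35,.8,-.5,0.05),.160,.20)
    print("peg");top_edge(W,(.35,.75,.1,.4),.165,.21)
    print("boss");top_edge(W,(.4,.55,-.2,-.05),.04,.09) if n=="top" else None
    print("tray");top_edge(W,(.35,.75,.05,.45),.011,.02)
E
python3 -c "
from scipy.spatial.transform import Rotation as R
print(R.from_rotvec([-0.5016,-3.1012,0.0022]).as_matrix().round(3))"
```

```text
top table z -0.00011677105045190053
plates
[362 157 114  35 866] z [0.1628 0.1738 0.1768] rect [ 580.1 -234. ] [199.6  12.1] 77.1 box [[552.0, -330.0], [564.0, -333.0], [608.0, -138.0], [596.0, -135.0]]
[352 201 114  35 800] z [0.164  0.174  0.1768] rect [ 501.8 -216.3] [200.4  10.8] 77.14 box [[474.0, -313.0], [485.0, -315.0], [529.0, -120.0], [519.0, -117.0]]
peg
[157 175  10  73 391] z [0.1809 0.1848 0.1882] rect [500.2 208.5] [122.9  13.8] 2.98 box [[438.0, 212.0], [439.0, 198.0], [562.0, 205.0], [561.0, 219.0]]
boss
[341 201  35  30 341] z [0.0455 0.0619 0.0848] rect [ 514.2 -150. ] [66.4 40.6] 71.33 box [[484.0, -175.0], [523.0, -188.0], [544.0, -125.0], [506.0, -112.0]]
tray
[128 175 101  96 803] z [0.0117 0.0145 0.0176] rect [493.  208.3] [190.4 200.4] 3.15 box [[392.0, 303.0], [403.0, 103.0], [594.0, 113.0], [583.0, 314.0]]
side table z -0.0013540095725638032
plates
[343 240  55  87 767] z [0.1618 0.1733 0.1762] rect [ 578.8 -234.9] [201.4  12.5] 77.29 box [[551.0, -332.0], [563.0, -334.0], [607.0, -138.0], [595.0, -135.0]]
[307 251  51  91 743] z [0.162  0.1736 0.1764] rect [ 501.1 -217.2] [200.7  12.1] 77.19 box [[473.0, -314.0], [485.0, -316.0], [529.0, -121.0], [517.0, -118.0]]
peg
[194 147  46  24 202] z [0.1717 0.1835 0.1875] rect [498.  206.3] [120.7  12.3] 1.33 box [[437.0, 211.0], [438.0, 199.0], [558.0, 202.0], [558.0, 214.0]]
boss
tray
[169 177  59  74 244] z [0.0113 0.0137 0.0171] rect [466.7 205.1] [142.2 202.7] 2.92 box [[391.0, 303.0], [401.0, 100.0], [543.0, 108.0], [533.0, 310.0]]
[234 183  40  55 164] z [0.0112 0.0135 0.0166] rect [563.5 150. ] [181.8  90.6] 52.16 box [[472.0, 106.0], [544.0, 50.0], [655.0, 194.0], [583.0, 250.0]]
[[-0.949  0.315 -0.   ]
 [ 0.315  0.949 -0.001]
 [-0.    -0.001 -1.   ]]
```

```bash
cat > p.py <<'E'
import numpy as np
from scipy.spatial.transform import Rotation as R
def fk(rows,p,Rm):
    p=np.array(p,float);Rm=Rm.copy()
    for r in rows: p=p+Rm@np.array(r[3:6]); Rm=Rm@R.from_rotvec(r[:3]).as_matrix()
    return p,Rm
def yaw(Rm): return np.degrees(np.arctan2(Rm[1,1],Rm[0,1]))
E
python3 - <<'E'
from m import *; from p import *
for n in("top","side"):
    W=cloud(dict(np.load(n+"0.npz")))
    m=(W[...,2]>.172)&(W[...,2]<.2)&(W[...,0]>.442)&(W[...,0]<.54)&(W[...,1]>.15)&(W[...,1]<.26)
    P=W[m]; vx,vy,x,y=cv2.fitLine(P[:,:2].astype(np.float32),cv2.DIST_HUBER,0,.001,.001).ravel()
    a=np.polyfit(P[:,0],P[:,2],1)
    print(n,len(P),"angle",np.degrees(np.arctan(vy/vx)),"y at .493",y+vy/vx*(.493-x),"z at .493",np.polyval(a,.493),a)
    m=(W[...,2]>.172)&(W[...,0]>.40)&(W[...,0]<.6)&(W[...,1]>.15)&(W[...,1]<.26); Q=W[m]; print("x range",Q[:,0].min(),Q[:,0].max())
o=bot.get_obs(); p=o["eef_pos"]; M=R.from_rotvec(o["tcp_rot"]).as_matrix()
print(p,yaw(M)); az=np.arctan2(p[1],p[0]);
T=np.array([.5088,-.1845]); n=20
da=(np.arctan2(T[1],T[0])-az)/n; r=np.linspace(np.hypot(*p[:2]),np.hypot(*T),n+1)
A=az+da*np.arange(n+1); X=np.c_[r*np.cos(A),r*np.sin(A)]
y0=yaw(M)
for i in range(n):
    d=X[i+1]-X[i]; th=np.radians(y0+(-12.85-y0)*i/n); 
    ey=np.array([np.cos(th),np.sin(th)]); ex=np.array([-ey[1],ey[0]]); print(np.round([d@ex,d@ey],4),end=" ")
print(np.radians(y0+12.85)/n)
E
```

```text
top 290 angle 3.3145165 y at .493 0.20795405 z at .493 0.18481450492971369 [-0.0347021   0.20192264]
x range 0.43880356481982447 0.5614077413217184
side 138 angle 3.4701357 y at .493 0.20551476 z at .493 0.18363307175067478 [-0.04037183  0.20353639]
x range 0.4375958369395937 0.5583055930727316
[0.2284718  0.68758095 0.21783224] 71.62373694539868
[-0.0571 -0.0115] [-0.0563 -0.0118] [-0.0555 -0.0121] [-0.0547 -0.0124] [-0.0539 -0.0127] [-0.0531 -0.013 ] [-0.0522 -0.0132] [-0.0514 -0.0135] [-0.0506 -0.0137] [-0.0498 -0.014 ] [-0.049  -0.0142] [-0.0482 -0.0144] [-0.0474 -0.0146] [-0.0465 -0.0149] [-0.0457 -0.015 ] [-0.0449 -0.0152] [-0.0441 -0.0154] [-0.0433 -0.0156] [-0.0424 -0.0157] [-0.0416 -0.0159] 0.07371724205803921
```

>>> move_arm([
  [0,0,0.0737,-0.057,-0.0115,-0.003,-0.2],
  [0,0,0.0737,-0.0565,-0.012,-0.003,-0.2],
  [0,0,0.0737,-0.0555,-0.012,-0.003,-0.2],
  [0,0,0.0737,-0.0545,-0.0125,-0.003,-0.2],
  [0,0,0.0737,-0.054,-0.0125,-0.003,-0.2],
  [0,0,0.0737,-0.053,-0.013,-0.003,-0.2],
  [0,0,0.0737,-0.052,-0.013,-0.003,-0.2],
  [0,0,0.0737,-0.0515,-0.0135,-0.003,-0.2],
  [0,0,0.0737,-0.0505,-0.0135,-0.003,-0.2],
  [0,0,0.0737,-0.05,-0.014,-0.003,-0.2],
  [0,0,0.0737,-0.049,-0.014,-0.003,-0.2],
  [0,0,0.0737,-0.048,-0.0145,-0.003,-0.2],
  [0,0,0.0737,-0.0475,-0.0145,0,-0.2],
  [0,0,0.0737,-0.0465,-0.015,0,-0.2],
  [0,0,0.0737,-0.0455,-0.015,0,-0.2],
  [0,0,0.0737,-0.045,-0.015,0,-0.2],
  [0,0,0.0737,-0.044,-0.0155,0,-0.2],
  [0,0,0.0737,-0.0435,-0.0155,0,-0.2],
  [0,0,0.0737,-0.0425,-0.0155,0,-0.2],
  [0,0,0.0737,-0.0415,-0.016,0,-0.2],
], grip_force=30)

```text
time_s: 2.6
eef_pos: [0.5089, -0.1851, 0.2545]
tcp_rot: [2.458, 1.956, -0.0]
ft_force: [1.1, -0.1, 0.3]
gripper_width: 0.037
```

>>> move_arm([
  [0,0,0,0,0,0,-0.2],
  [0,0,0,0,0,0,-0.2],
])

```text
time_s: 2.85
eef_pos: [0.5099, -0.1831, 0.2545]
tcp_rot: [-2.455, -1.96, -0.0]
ft_force: [0.3, 1.0, -0.2]
gripper_width: 0.0371
```

>>> move_arm([
  [0,0,0,-0.0016,-0.0008,0.025,-0.2],
  [0,0,0,0,0,0.025,-0.2],
  [0,0,0,0,0,0.025,-0.2],
  [0,0,0,0,0,0.02,-0.2],
  [0,0,0,0,0,0.0115,-0.2],
  [0,0,0,0,0,0,-0.2],
])

```text
time_s: 3.6
eef_pos: [0.5086, -0.1843, 0.1475]
tcp_rot: [-2.454, -1.96, 0.001]
ft_force: [0.1, -0.5, 0.1]
gripper_width: 0.0373
```

Run:
```python
from h import *
f=vision.grab_frame("side"); cv2.imwrite("pics/c.png",cv2.resize(f["frame"][180:380,240:440],(800,600)[:1]*2 if 0 else (600,600)))
```

```text
(no output)
```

View pics/c.png

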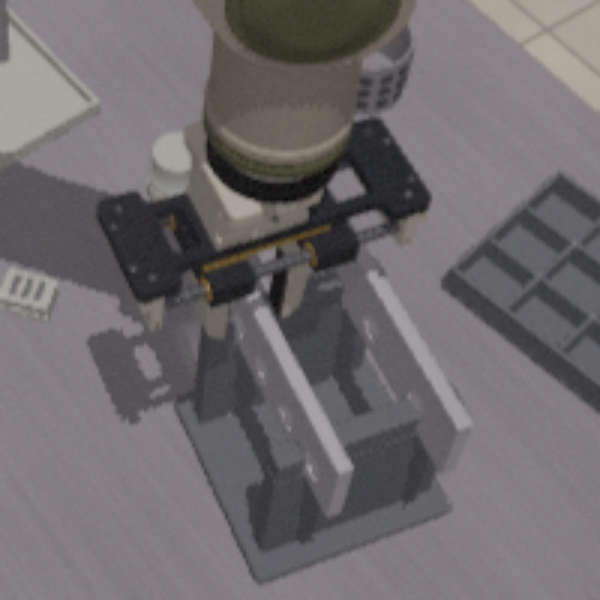

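The fingers (crop: about (215,310) and (290,300)) straddle the carrier's top edge near the leg end; no contact, straight plate clear. Close and lift.

>>> move_arm([
  [0,0,0,0,0,0,-1],
  [0,0,0,0,0,0,-1],
  [0,0,0,0,0,0,-1],
  [0,0,0,0,0,0,-1],
  [0,0,0,0,0,0,-1],
], grip_force=45)

```text
time_s: 4.28
eef_pos: [0.5089, -0.1852, 0.1485]
tcp_rot: [2.455, 1.959, 0.001]
ft_force: [-0.7, -0.3, 5.5]
gripper_width: 0.0097
```

>>> move_arm([
  [0,0,0,0,0,-0.005,-1],
  [0,0,0,0,0,-0.01,-1],
  [0,0,0,0,0,-0.015,-1],
  [0,0,0,0,0,-0.02,-1],
  [0,0,0,0,0,-0.025,-1],
  [0,0,0,0,0,-0.025,-1],
  [0,0,0,0,0,-0.02,-1],
  [0,0,0,0,0,-0.02,-1],
  [0,0,0,0,0,-0.01,-1],
  [0,0,0,0,0,0,-1],
  [0,0,0,0,0,0,-1],
])

```text
time_s: 5.65
eef_pos: [0.508, -0.1849, 0.2976]
tcp_rot: [-2.455, -1.959, 0.001]
ft_force: [0.3, 0.2, -5.8]
gripper_width: 0.0093
```

>>> move_arm([
  [0,0,-0.0176,0.0115,-0.004,0,-1],
  [0,0,-0.0176,0.0235,-0.00825,0,-1],
  [0,0,-0.0176,0.0235,-0.00825,0,-1],
  [0,0,-0.0176,0.0235,-0.00825,0,-1],
  [0,0,-0.0176,0.0235,-0.00825,0,-1],
  [0,0,-0.0176,0.0235,-0.00825,0,-1],
  [0,0,-0.0176,0.0235,-0.00825,0,-1],
  [0,0,-0.0176,0.0235,-0.00825,0,-1],
  [0,0,-0.0176,0.0235,-0.00825,0,-1],
  [0,0,-0.0176,0.0235,-0.00825,0,-1],
  [0,0,-0.0176,0.0235,-0.00825,0,-1],
  [0,0,-0.0176,0.0235,-0.00825,0,-1],
  [0,0,-0.0176,0.0235,-0.00825,0,-1],
  [0,0,-0.0176,0.0235,-0.00825,0,-1],
  [0,0,-0.0176,0.0235,-0.00825,0,-1],
  [0,0,-0.0176,0.0235,-0.00825,0,-1],
  [0,0,0,0.012,-0.0043,0,-1],
  [0,0,0,0,0,0,-1],
  [0,0,0,0,0,0,-1],
])

```text
time_s: 8.02
eef_pos: [0.4086, 0.1985, 0.298]
tcp_rot: [2.157, 2.283, -0.001]
ft_force: [-0.8, 0.2, -6.5]
gripper_width: 0.0096
```

Run:
```python
from m import *; from p import *
ims=[]
for n in("side","top"):
    f=vision.grab_frame(n); np.savez(n+"1.npz",**f); ims.append(f["frame"]); W=cloud(f)
    x0=.40; print(n); top_edge(W,(.33,.47,.02,.29),.311,.336)
o=bot.get_obs(); print(o["eef_pos"],yaw(R.from_rotvec(o["tcp_rot"]).as_matrix()),o["ft_force"],o["torque"],o["time_s"])
cv2.imwrite("pics/d.png",np.hstack([cv2.resize(ims[0][:240,60:300],(400,400)),cv2.resize(ims[1][120:360,80:320],(400,400))]))
```

```text
side
[163 120  52  53 530] z [0.3125 0.3251 0.3344] rect [417.1 134.5] [ 42.  153.8] 10.23 box [[383.0, 206.0], [410.0, 55.0], [451.0, 63.0], [424.0, 214.0]]
top
[158 263  27   7 158] z [0.3285 0.3324 0.3356] rect [410.7 161. ] [ 8.4 37.6] 1.85 box [[406.0, 180.0], [407.0, 142.0], [416.0, 142.0], [414.0, 180.0]]
[0.40869119 0.19838721 0.29809242] 3.221146026789467 [ 1.05548266 -0.70586108 -5.862449  ] [0.04253427 0.08795153 0.00688297] 8.125
```

View pics/d.png

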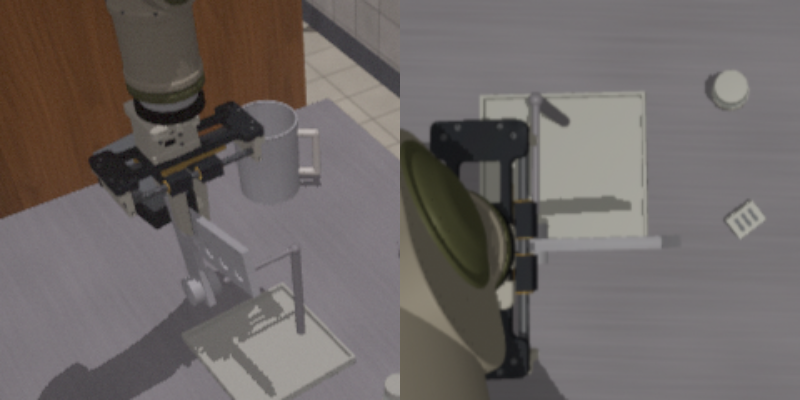

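Side crop: plate held at about (220,250), holes visible in the +x face, peg tip at (257,268). Top crop: peg at x≈535, hand over it, bar reaching right to (660,242). It may have tilted a little; measuring the top edge and holes.

```bash
cat > t.py <<'E'
from m import *; from p import *
def tilt(Wt,Ws,fs,tcp,yw,tag):
    e=np.array([np.cos(np.radians(yw)),np.sin(np.radians(yw))]); b=np.array([-e[1],e[0]])
    loc=lambda W: np.stack([(W[...,:2]-tcp[:2])@e,(W[...,:2]-tcp[:2])@b,W[...,2]-tcp[2]],-1)*1000
    L=loc(Wt); m=(abs(L[...,0])<9)&(L[...,1]<-20)&(L[...,1]>-125)&(L[...,2]>5)&(L[...,2]<50)
    P=L[m]; 
    if len(P)>50:
        a=np.polyfit(P[:,1],P[:,2],1); c=np.polyfit(P[:,1],P[:,0],1); print("top: tilt deg",np.degrees(np.arctan(a[0])),"top z rel tcp at 0",a[1],"normal yaw err",np.degrees(np.arctan(c[0])),"x at 0",c[1],"end y",P[:,1].min(),len(P))
    L=loc(Ws); F=(abs(L[...,0]-5)<8)&(L[...,1]>-150)&(L[...,1]<90)&(L[...,2]>-130)&(L[...,2]<60)
    P=L[F]; A=np.c_[P[:,1:],np.ones(len(P))]; s=np.linalg.lstsq(A,P[:,0],rcond=None)[0]; print("face plane x = ",s,len(P))
    # rays to the face plane -> holes as dark/deep blobs inside the plate
    K=fs["mtx"];V=fs["view"]; C=-V[:3,:3].T@V[:3,3]; v,u=np.mgrid[:420,:560]
    D=np.stack([(u-K[0,2])/K[0,0],-(v-K[1,2])/K[1,1],-np.ones(u.shape)],-1)@V[:3,:3]
    Cl=loc(C[None])[0]; Dl=np.stack([D[...,:2]@e,D[...,:2]@b,D[...,2]],-1)
    t=(s@[0,0,1]+s[0]*Cl[1]+s[1]*Cl[2]-Cl[0])/(Dl[...,0]-s[0]*Dl[...,1]-s[1]*Dl[...,2])
    Q=Cl+t[...,None]*Dl
    return Q,F
E
python3 - <<'E'
from t import *
o=bot.get_obs(); tcp=o["eef_pos"]; yw=3.22
ft=dict(np.load("top1.npz")); fs=dict(np.load("side1.npz"))
Q,F=tilt(cloud(ft),cloud(fs),fs,tcp,yw,"")
# rectify face: 2 px/mm, y from -140..60 , z from 50..-130
yy,zz=np.meshgrid(np.arange(-140,60,.5),np.arange(50,-130,-.5))
e=np.radians(yw)
ok=(abs(Q[...,1])<200)&(abs(Q[...,2])<200)
from scipy.interpolate import griddata
uv=np.argwhere(ok); g=griddata(Q[ok][:,1:],uv,(yy,zz)); 
im=cv2.remap(fs["frame"],g[...,1].astype(np.float32),g[...,0].astype(np.float32),cv2.INTER_LINEAR)
im=cv2.resize(im,None,fx=2,fy=1.6)
cv2.imwrite("pics/e.png",im); print(im.shape)
E
```

```text
top: tilt deg -11.831034020708408 top z rel tcp at 0 27.08828313196536 normal yaw err -0.22125706622216426 x at 0 -0.25935847321361666 end y -116.68432920515272 422
face plane x =  [0.03712793 0.00834535 4.3160715 ] 500
(576, 800, 3)
```

View pics/e.png

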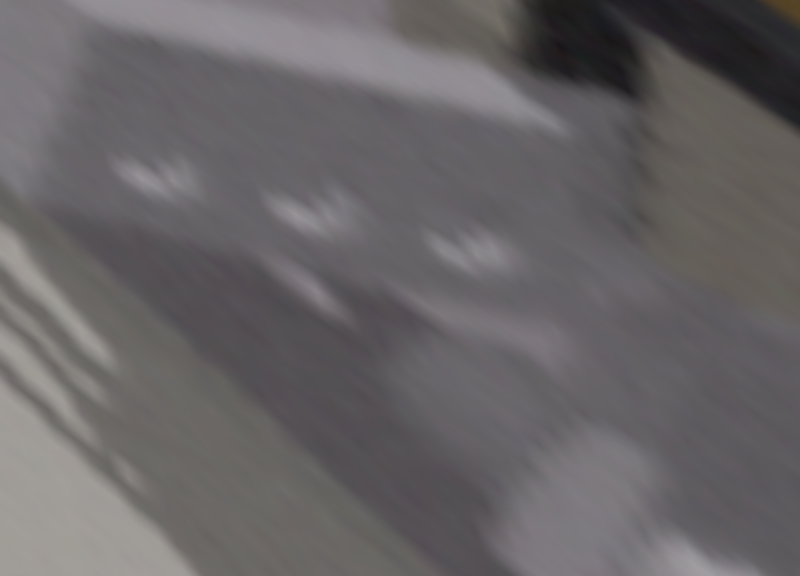

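Run:
```python
from t import *
o=bot.get_obs(); tcp=o["eef_pos"]; a=np.radians(3.22)
e=np.array([np.cos(a),np.sin(a)]); b=np.array([-e[1],e[0]])
for n in("top","side"):
    W=cloud(dict(np.load(n+"1.npz")))
    L=np.stack([(W[...,:2]-tcp[:2])@e,(W[...,:2]-tcp[:2])@b,W[...,2]-tcp[2]],-1)*1000
    m=(abs(L[...,0])<14)&(L[...,1]<-12)&(L[...,1]>-160)&(L[...,2]>-60)&(L[...,2]<80)
    P=L[m]; print(n,len(P))
    for k in range(-150,-10,10):
        q=P[(P[:,1]>=k)&(P[:,1]<k+10)]
        if len(q)>3: print(k,len(q),"x",np.percentile(q[:,0],[2,50,98]).round(1),"z max/med",np.percentile(q[:,2],[98,50]).round(1))
    print("ymin",np.sort(P[:,1])[:5])
    # boss
    m=(abs(L[...,0])<30)&(L[...,1]>10)&(L[...,1]<110)&(L[...,2]<-40)&(L[...,2]>-150)
    q=L[m]; print("leg/boss",len(q),np.percentile(q,[2,50,98],axis=0).round(1).tolist() if len(q) else "")
# also the pre-move: straight plate still there?
W=cloud(dict(np.load("top1.npz"))); top_edge(W,(.35,.8,-.5,-.05),.150,.20)
```

```text
top 674
-150 21 x [-4.9 -0.6  3.8] z max/med [10.6  4.3]
-140 65 x [-4.9 -0.1  4.3] z max/med [54.8 35.7]
-130 56 x [-4.9 -0.2  4.6] z max/med [58.5 55.7]
-120 57 x [-4.7 -0.5  4.8] z max/med [56.  53.4]
-110 56 x [-4.5 -0.3  4.8] z max/med [52.5 50.8]
-100 49 x [-4.2 -0.1  4.1] z max/med [51.  47.9]
-90 50 x [-4.1  0.1  4.3] z max/med [48.6 45.9]
-80 56 x [-5.1 -0.3  4.6] z max/med [46.2 43.6]
-70 55 x [-4.9 -0.6  4.8] z max/med [43.4 41.2]
-60 52 x [-4.7 -0.5  4.8] z max/med [41.4 38.5]
-50 52 x [-4.5 -0.2  4.8] z max/med [39.2 36.6]
-40 49 x [-4.2 -0.   4.2] z max/med [37.3 34.1]
-30 49 x [-4.   0.3  4.5] z max/med [35.4 31.8]
-20 7 x [-3.6  0.4  4.4] z max/med [32.5 31.3]
ymin [-143.70298162 -143.65411257 -143.60610845 -143.58289392 -143.55560708]
leg/boss 0 
side 935
-150 48 x [-6.7 -1.7  3.6] z max/med [20.5  7.4]
-140 128 x [-7.3 -3.9  3.2] z max/med [56.7 32.5]
-130 70 x [-7.3 -6.2  2.2] z max/med [57.3 35.7]
-120 61 x [-7.  -5.7  3.1] z max/med [53.7 35.7]
-110 78 x [-7.3 -6.   1.6] z max/med [51.4 18.7]
-100 64 x [-7.4 -6.2  2.1] z max/med [49.2 30.3]
-90 61 x [-7.2 -6.1  2.2] z max/med [46.7 30.1]
-80 65 x [-6.8 -5.6  2.3] z max/med [43.9 15.4]
-70 70 x [-7.2 -6.1  2.5] z max/med [42.5 15.8]
-60 55 x [-7.2 -6.1  1.8] z max/med [39.8 19.4]
-50 52 x [-7.2 -6.1  2. ] z max/med [37.6 18.5]
-40 72 x [-7.6 -6.   2.6] z max/med [34.6  6.8]
-30 58 x [-7.3 -6.1  2.2] z max/med [33.   9.5]
-20 53 x [-13.2  -5.9  12.2] z max/med [60.3 23.5]
ymin [-146.68340785 -145.33599841 -144.98117159 -144.73504862 -144.64146325]
leg/boss 187 [[-21.8, 10.4, -123.9], [-6.5, 22.5, -84.1], [15.5, 47.3, -43.1]]
[361 157 115  36 997] z [0.1539 0.1733 0.1766] rect [ 579.7 -234.2] [200.6  11.6] 76.99 box [[551.0, -331.0], [563.0, -333.0], [608.0, -138.0], [597.0, -135.0]]
```

>>> move_arm([
  [0,0.06,0,0,0,0,-1],
  [0,0.06,0,0,0,0,-1],
  [0,0.06,0,0,0,0,-1],
  [0,0.054,0,0,0,0,-1],
  [0,0,0,0,0,0,-1],
  [0,0,0,0,0,0,-1],
], grip_force=58)

```text
time_s: 8.88
eef_pos: [0.4086, 0.199, 0.2981]
tcp_rot: [-2.034, -2.154, -0.238]
ft_force: [-0.4, 0.4, -6.0]
gripper_width: 0.0096
```

```bash
cat > q.py <<'E'
from t import *
def rep(tag,ywref=3.3):
    o=bot.get_obs(); tcp=o["eef_pos"]; M=R.from_rotvec(o["tcp_rot"]).as_matrix()
    a=np.radians(yaw(M)); print("tcp",tcp.round(4),"yaw",np.degrees(a).round(2),"tool z",M[:,2].round(3),"F",o["ft_force"].round(1),"T",o["torque"].round(3),"w",o["gripper_width"],"t",o["time_s"])
    e=np.array([np.cos(a),np.sin(a)]); b=np.array([-e[1],e[0]]); ims={}
    for n in("top","side"):
        f=vision.grab_frame(n); np.savez(n+tag+".npz",**f); ims[n]=f["frame"]; W=cloud(f)
        L=np.stack([(W[...,:2]-tcp[:2])@e,(W[...,:2]-tcp[:2])@b,W[...,2]-tcp[2]],-1)*1000
        m=(abs(L[...,0])<14)&(L[...,1]<-22)&(L[...,1]>-160)&(L[...,2]>-60)&(L[...,2]<80)
        P=L[m]; pts=[]
        for k in range(-160,-20,5):
            q=P[(P[:,1]>=k)&(P[:,1]<k+5)]
            if len(q)>8: pts.append((k+2.5,np.percentile(q[:,2],95)))
        pts=np.array(pts); g=pts[(pts[:,0]>-125)]; c=np.polyfit(g[:,0],g[:,1],1)
        print(n,"tilt",np.degrees(np.arctan(c[0])).round(2),"edge z at 0",c[1].round(1),"ymin",np.percentile(P[:,1],[.3,1,2]).round(1),"x pct",np.percentile(P[:,0],[5,50,95]).round(1))
    return ims
E
python3 - <<'E'
from q import *
ims=rep("2"); cv2.imwrite("pics/f.png",cv2.resize(ims["side"][60:240,100:300],(720,648)[:2],interpolation=cv2.INTER_CUBIC)[:600])
E
```

```text
tcp [0.4086 0.199  0.2981] yaw 3.28 tool z [-0.013  0.23  -0.973] F [-0.4  0.4 -6. ] T [-0.586  0.016 -0.023] w 0.009560403791216527 t 8.875
top tilt -3.11 edge z at 0 20.9 ymin [-139.6 -139.6 -139.6] x pct [-4.3  0.   4.4]
side tilt 14.07 edge z at 0 51.0 ymin [-142.1 -141.3 -141. ] x pct [-7.1 -5.7  2.9]
```

View pics/f.png

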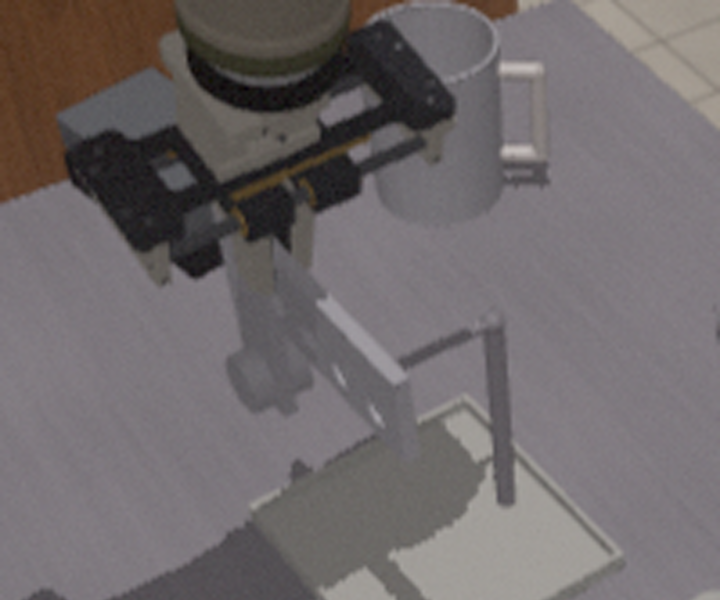

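Run:
```python
from t import *
o=bot.get_obs(); tcp=o["eef_pos"]; a=np.radians(3.28)
e=np.array([np.cos(a),np.sin(a)]); b=np.array([-e[1],e[0]])
for n in("top","side"):
    W=cloud(dict(np.load(n+"2.npz")))
    L=np.stack([(W[...,:2]-tcp[:2])@e,(W[...,:2]-tcp[:2])@b,W[...,2]-tcp[2]],-1)*1000
    m=(abs(L[...,0])<9)&(L[...,1]<-12)&(L[...,1]>-160)&(L[...,2]>-60)&(L[...,2]<80); P=L[m]
    for k in range(-145,-10,10):
        q=P[(P[:,1]>=k)&(P[:,1]<k+10)]
        if len(q)>3: print(k,len(q),"z",np.percentile(q[:,2],[98,90,50,5]).round(1))
```

```text
-145 35 z [27.9 26.6 25.3 -7.9]
-135 49 z [28.1 27.  25.6 23.5]
-125 50 z [28.2 26.9 25.7 23.2]
-115 9 z [26.7 26.3 25.2 24. ]
-145 136 z [ 26.3  23.5  -0.9 -31.4]
-135 76 z [ 26.8  25.    6.2 -29.6]
-125 56 z [ 26.   25.6  13.1 -33.2]
-115 75 z [ 26.8  25.3   0.9 -28. ]
-105 75 z [ 26.8  25.2   5.8 -30.8]
-95 60 z [ 26.6  25.7  11.2 -27.3]
-85 55 z [ 25.7  25.4   9.9 -31.1]
-75 78 z [ 26.2  24.6   3.7 -29.6]
-65 68 z [ 26.7  25.3  13.6 -29.7]
-55 52 z [ 27.4  25.5   5.7 -32. ]
-45 65 z [ 26.9  26.    8.  -28.7]
-35 70 z [ 76.4  26.4   4.1 -29.9]
-25 96 z [ 50.1  41.9  24.7 -26.1]
-15 22 z [ 38.2  34.3  14.4 -34.2]
```

>>> move_arm([
  [0,0,0,-0.0012,0,0.009,-1],
  [0,0,0,-0.0023,0,0.017,-1],
  [0,0,0,-0.0023,0,0.017,-1],
  [0,0,0,-0.0023,0,0.017,-1],
  [0,0,0,-0.0023,0,0.017,-1],
  [0,0,0,-0.0022,0,0.016,-1],
  [0,0,0,-0.001,0,0.0091,-1],
  [0,0,0,0,0,0,-1],
  [0,0,0,0,0,0,-1],
])

```text
time_s: 10.1
eef_pos: [0.4081, 0.2098, 0.196]
tcp_rot: [-2.033, -2.154, -0.24]
ft_force: [0.2, -0.5, -5.7]
gripper_width: 0.0097
```

Run:
```python
from q import *
ims=rep("3"); o=bot.get_obs(); tcp=o["eef_pos"]
W=cloud(dict(np.load("side3.npz"))); a=np.radians(3.28); e=np.array([np.cos(a),np.sin(a)]); b=np.array([-e[1],e[0]])
L=np.stack([(W[...,:2]-tcp[:2])@e,(W[...,:2]-tcp[:2])@b,W[...,2]-tcp[2]],-1)*1000
m=(abs(L[...,0])<9)&(L[...,1]<-30)&(L[...,1]>-160)&(L[...,2]>-60)&(L[...,2]<45); P=L[m]
for k in range(-145,-30,15):
    q=P[(P[:,1]>=k)&(P[:,1]<k+15)]; print(k,len(q),np.percentile(q[:,2],[98,90]).round(1))
m=(L[...,0]>25)&(L[...,0]<130)&(abs(L[...,1])<25)&(abs(L[...,2]+8)<14);q=L[m]; print("peg",len(q),np.percentile(q,[2,50,98],axis=0).round(1).tolist())
cv2.imwrite("pics/g.png",np.hstack([cv2.resize(ims["side"][110:250,130:270],(400,400),interpolation=cv2.INTER_CUBIC),cv2.resize(ims["top"][140:300,80:240],(400,400),interpolation=cv2.INTER_CUBIC)]))
```

```text
tcp [0.4081 0.2098 0.196 ] yaw 3.29 tool z [-0.013  0.232 -0.973] F [ 0.2 -0.5 -5.7] T [-0.556  0.031 -0.041] w 0.009677780446141643 t 10.1
top tilt 11.32 edge z at 0 51.1 ymin [-139.7 -139.7 -139.7] x pct [-4.3 -0.4  3.9]
side tilt 17.76 edge z at 0 57.7 ymin [-142.3 -141.6 -141.1] x pct [-6.8 -5.3  3.1]
-145 139 [25.8 24.2]
-130 78 [27.4 25.9]
-115 89 [26.8 26. ]
-100 80 [26.1 24.9]
-85 77 [27.2 25.7]
-70 83 [26.8 25.1]
-55 63 [26.5 25.5]
-40 61 [27.3 25.4]
peg 146 [[30.0, -12.8, -17.4], [77.2, -9.2, -12.3], [127.4, -4.1, -7.9]]
```

View pics/g.png

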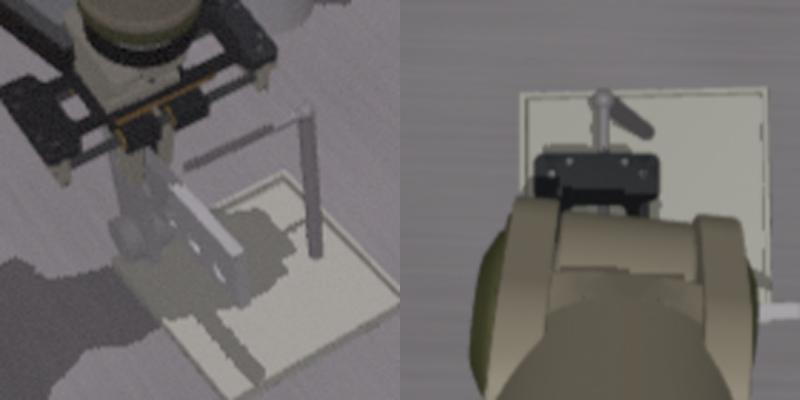

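Side crop: plate level in front of the peg's free end (185,165); peg axis and hole 4 agree within ~2 mm. Inserting.

>>> move_arm([
  [0,0,0,0,0.005,0,-1],
  [0,0,0,0,0.01,0,-1],
  [0,0,0,0,0.01,0,-1],
  [0,0,0,0,0.01,0,-1],
  [0,0,0,0,0.008,0,-1],
  [0,0,0,0,0,0,-1],
])

```text
time_s: 10.95
eef_pos: [0.4514, 0.2122, 0.1955]
tcp_rot: [-2.034, -2.154, -0.239]
ft_force: [-0.5, -1.0, -5.7]
gripper_width: 0.0097
```

>>> move_arm([
  [0,0,0,0,0.008,0,-1],
  [0,0,0,0,0.01,0,-1],
  [0,0,0,0,0.01,0,-1],
  [0,0,0,0,0.007,0,-1],
  [0,0,0,0,0,0,-1],
  [0,0,0,0,0,0,-1],
])

```text
time_s: 11.7
eef_pos: [0.4852, 0.2141, 0.1955]
tcp_rot: [-2.033, -2.154, -0.238]
ft_force: [-0.5, 0.7, -6.3]
gripper_width: 0.0095
```

Run:
```python
from q import *
ims=rep("4"); 
cv2.imwrite("pics/i.png",cv2.resize(ims["side"][100:250,140:290],(600,600),interpolation=cv2.INTER_CUBIC))
```

```text
tcp [0.4852 0.2141 0.1955] yaw 3.31 tool z [-0.014  0.231 -0.973] F [-0.5  0.7 -6.3] T [-0.589 -0.014  0.014] w 0.009532843809327191 t 11.7
top tilt 0.13 edge z at 0 27.9 ymin [-139.7 -139.7 -139.7] x pct [-5.3 -2.4  4.2]
side tilt 10.64 edge z at 0 44.9 ymin [-142.  -141.6 -141.2] x pct [-7.2 -5.6  2.8]
```

View pics/i.png

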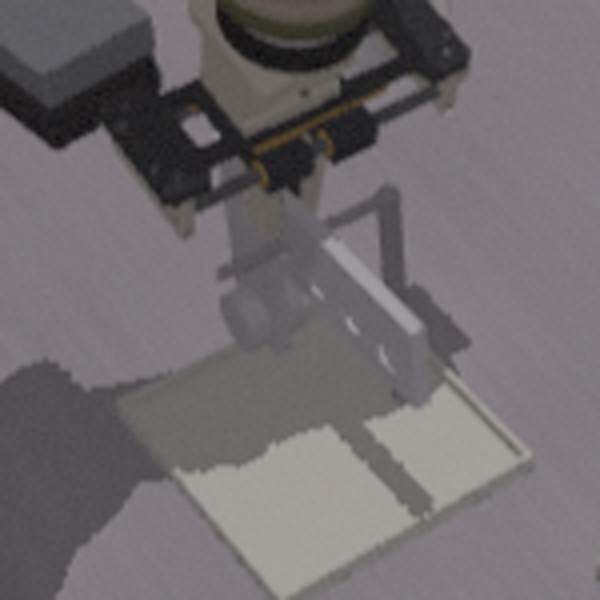

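The peg passes through the plate under the fingers: free end at (222,272), the other three holes at (317,290), (352,325), (384,358) free. Lowering onto the peg.

>>> move_arm([
  [0,0,0,-0.0004,0,0.0015,-1],
  [0,0,0,-0.0004,0,0.0015,-1],
  [0,0,0,-0.0004,0,0.0015,-1],
  [0,0,0,0,0,0,-1],
])

```text
time_s: 12.3
eef_pos: [0.4856, 0.214, 0.1908]
tcp_rot: [-2.033, -2.154, -0.239]
ft_force: [1.1, -0.6, -6.9]
gripper_width: 0.0095
```

>>> move_arm([
  [0,0,0,-0.0002,0,0.0007,-1],
  [0,0,0,0,0,0,-1],
])

```text
time_s: 12.55
eef_pos: [0.4857, 0.214, 0.1903]
tcp_rot: [-2.033, -2.154, -0.239]
ft_force: [0.3, -0.3, -6.4]
gripper_width: 0.0096
```

>>> move_arm([
  [0,0,0,-0.0002,0,0.0007,-1],
  [0,0,0,0,0,0,-1],
])

```text
time_s: 12.8
eef_pos: [0.4857, 0.214, 0.1895]
tcp_rot: [-2.033, -2.154, -0.239]
ft_force: [0.5, -0.4, -6.5]
gripper_width: 0.0095
```

>>> move_arm([
  [0,0,0,-0.0002,0,0.0007,-1],
  [0,0,0,0,0,0,-1],
])

```text
time_s: 13.05
eef_pos: [0.4857, 0.214, 0.1889]
tcp_rot: [-2.033, -2.154, -0.239]
ft_force: [0.2, -0.2, -5.8]
gripper_width: 0.0095
```

>>> move_arm([
  [0,0,0,-0.0002,0,0.0007,-1],
  [0,0,0,0,0,0,-1],
])

```text
time_s: 13.3
eef_pos: [0.4858, 0.214, 0.1886]
tcp_rot: [-2.033, -2.154, -0.24]
ft_force: [-1.9, -1.4, 3.1]
gripper_width: 0.0098
```

>>> move_arm([
  [0,0,0,0,0,0,-1],
  [0,0,0,0,0,0,-1],
], grip_force=5)

```text
time_s: 13.55
eef_pos: [0.4858, 0.214, 0.1885]
tcp_rot: [-2.033, -2.154, -0.24]
ft_force: [-3.5, -1.3, 5.2]
gripper_width: 0.01
```

>>> move_arm([
  [0,0,0,0,0,0,-0.75],
  [0,0,0,0,0,0,-0.7],
  [0,0,0,0,0,0,-0.6],
  [0,0,0,0,0,0,-0.5],
  [0,0,0,0,0,0,-0.5],
  [0,0,0,0,0,0,-0.5],
])

```text
time_s: 14.3
eef_pos: [0.4863, 0.2139, 0.1883]
tcp_rot: [-2.034, -2.154, -0.24]
ft_force: [3.9, -0.9, 4.3]
gripper_width: 0.0233
```

Run:
```python
from q import *
ims=rep("5"); 
cv2.imwrite("pics/j.png",cv2.resize(ims["side"][100:250,140:290],(600,600),interpolation=cv2.INTER_CUBIC))
```

```text
tcp [0.4863 0.2139 0.1883] yaw 3.28 tool z [-0.012  0.232 -0.973] F [ 3.9 -0.9  4.3] T [-0.338 -0.791 -0.157] w 0.023286603958493746 t 14.3
top tilt -7.69 edge z at 0 9.6 ymin [-139.8 -139.8 -139.6] x pct [-6.5 -3.3  4. ]
side tilt 13.25 edge z at 0 47.0 ymin [-141.9 -141.4 -140.9] x pct [-7.6 -5.8  3.2]
```

View pics/j.png

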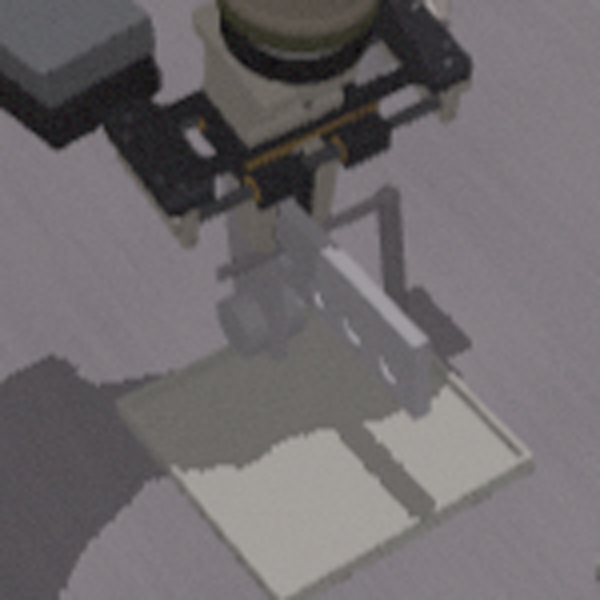

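Plate hangs on the peg, level, fingers open around it (crop (250,215), (325,195)); the tool still feels 4 N up, likely a fingertip on the peg. Raise a little, open more, then leave.

>>> move_arm([
  [0,0,0,0.0005,0,-0.002,-0.5],
  [0,0,0,0.0005,0,-0.002,-0.4],
  [0,0,0,0,0,0,-0.25],
  [0,0,0,0,0,0,-0.25],
])

```text
time_s: 14.9
eef_pos: [0.4853, 0.214, 0.1921]
tcp_rot: [-2.033, -2.154, -0.238]
ft_force: [0.7, -0.4, 0.5]
gripper_width: 0.0344
```

>>> move_arm([
  [0,0,0,0.001,0,-0.004,-0.25],
  [0,0,0,0.002,0,-0.008,-0.25],
  [0,0,0,0.002,0,-0.01,-0.25],
  [0,0,0,0.003,0,-0.015,-0.25],
  [0,0,0,0.004,0,-0.02,-0.25],
  [0,0,0,0.005,0,-0.025,-0.25],
  [0,0,0,0.005,0,-0.025,-0.25],
  [0,0,0,0.005,0,-0.025,-0.25],
  [0,-0.08,0,0,0,0,-0.25],
  [0,-0.08,0,0,0,0,-0.25],
  [0,-0.078,0,0,0,0,-0.25],
  [0,0,0,0,-0.02,-0.02,-0.25],
  [0,0,0,0.04,-0.01,-0.02,-0.25],
  [0,0,0,0.05,0,0,-0.25],
  [0,0,0,0.05,0,0,-0.25],
  [0,0,0,0.05,0,0,-0.25],
  [0,0,0,0.05,0,0,-0.25],
  [0,0,0,0.03,0,0,-0.25],
  [0,0,0,0,0,0,-0.25],
])

```text
time_s: 17.27
eef_pos: [0.4393, 0.4799, 0.3659]
tcp_rot: [2.151, 2.286, -0.004]
ft_force: [0.4, -0.1, 0.7]
gripper_width: 0.0348
```

Run:
```python
from m import *
import time
o=bot.get_obs(); print(o["eef_pos"],o["ft_force"],o["time_s"])
for k in range(2):
  for n in("top","side"):
    f=vision.grab_frame(n); np.savez(n+"6.npz",**f); W=cloud(f); print(n)
    top_edge(W,(.47,.51,.05,.30),.194,.24)
    m=(W[...,2]>.196)&(W[...,2]<.24)&(W[...,0]>.46)&(W[...,0]<.52)&(W[...,1]>.05)&(W[...,1]<.3)
    P=W[m]; 
    P=P[P[:,2]>P[:,2].max()-.02]
    if len(P)>20: print("slope deg",np.degrees(np.arctan(np.polyfit(P[:,1],P[:,2],1)[0])))
    if n=="side": cv2.imwrite("pics/k.png",cv2.resize(f["frame"][80:260,120:340],(733,600),interpolation=cv2.INTER_CUBIC))
W=cloud(dict(np.load("top6.npz")));top_edge(W,(.35,.8,-.5,-.05),.150,.20)
```

```text
[0.43926754 0.47989327 0.36593269] [ 0.42989724 -0.06164994  0.73573953] 17.275
top
[117 213 124  10 889] z [0.1999 0.2126 0.2161] rect [488.1 173.6] [ 10.8 199.3] 3.2 box [[477.0, 273.0], [488.0, 74.0], [499.0, 74.0], [488.0, 273.0]]
slope deg 1.148300402060753
side
[194 134  53  59 571] z [0.1961 0.2104 0.2148] rect [487.  172.1] [ 13.3 201.2] 3.17 box [[475.0, 272.0], [486.0, 71.0], [499.0, 72.0], [488.0, 273.0]]
slope deg 1.0956606604676042
top
[117 213 124  10 889] z [0.2005 0.2126 0.216 ] rect [488.3 173.8] [ 10.8 199.4] 3.21 box [[477.0, 273.0], [488.0, 74.0], [499.0, 75.0], [488.0, 274.0]]
slope deg 1.121851612408109
side
[194 134  53  59 574] z [0.1959 0.2104 0.215 ] rect [486.7 173.9] [ 13.  204.7] 3.22 box [[474.0, 276.0], [486.0, 71.0], [499.0, 72.0], [487.0, 276.0]]
slope deg 0.9748682329460611
[362 157 114  36 989] z [0.1542 0.1734 0.1766] rect [ 579.5 -234.1] [200.4  11.1] 77.04 box [[552.0, -331.0], [562.0, -333.0], [607.0, -138.0], [597.0, -135.0]]
```

View pics/k.png

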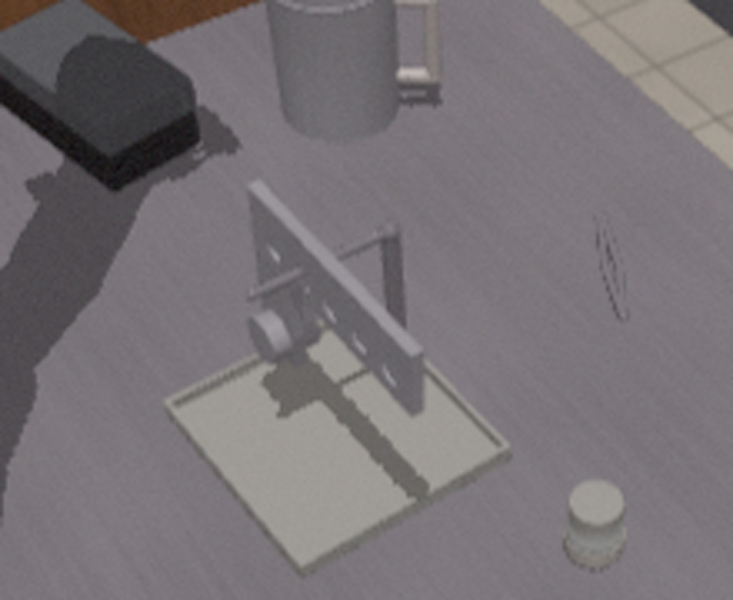

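The carrier hangs on the peg by its fourth hole: the fifth is free at (273,255), the other three at (328,312)–(388,375). It is level to about 1°, and the hand is clear. I'll let it settle, check once more and hand in.

>>> move_arm([
  [0,0,0,0,0,0,-0.25],
  [0,0,0,0,0,0,-0.25],
  [0,0,0,0,0,0,-0.25],
  [0,0,0,0,0,0,-0.25],
  [0,0,0,0,0,0,-0.25],
  [0,0,0,0,0,0,-0.25],
  [0,0,0,0,0,0,-0.25],
  [0,0,0,0,0,0,-0.25],
])

```text
time_s: 18.48
eef_pos: [0.4404, 0.4776, 0.3658]
tcp_rot: [2.154, 2.282, -0.004]
ft_force: [0.9, 0.0, -0.6]
gripper_width: 0.0351
```

Run:
```python
from m import *
W=cloud(vision.grab_frame("top")); top_edge(W,(.47,.51,.05,.30),.194,.24)
m=(W[...,2]>.196)&(W[...,2]<.24)&(W[...,0]>.46)&(W[...,0]<.52)&(W[...,1]>.05)&(W[...,1]<.3)
P=W[m]; print("slope",np.degrees(np.arctan(np.polyfit(P[:,1],P[:,2],1)[0])))
print(bot.sign_off())
```

```text
[117 213 124  10 896] z [0.1991 0.2127 0.216 ] rect [488.2 173.6] [ 10.9 199.2] 3.16 box [[477.0, 273.0], [488.0, 74.0], [499.0, 75.0], [488.0, 273.0]]
slope 1.1878519186374725
the job is handed in; nothing more can be done
None
```

The L-shaped carrier is out of the rack and hanging on the drip peg by its y = +33 mm hole; its centre of mass works out at y ≈ +33.5 mm. I let go of it, moved the hand clear and handed the job in at about 18.5 s.

- **Last checks:** the bar is level to about 1.2°. Its position did not change over the last second (within 0.5 mm), the leg points down, and the straight plate still stands where it was in the rack.
- **Tilt in the grip:** by the time I measured it after lifting and carrying, the plate had turned about 13° in the fingers; I don't know why. I levelled it by tilting the tool before putting it on the peg.
- **Contact on release:** after letting go, the tool felt about 4–5 N, probably a fingertip on the peg. It went away when I raised the hand 4 mm.
- **Disagreeing readings:** my automatic tilt readings during the carry disagreed because the fingers were in the measuring window. I used the readings taken along the edge instead.

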